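# Break down the test-kit pile

## Task

Take the pile of test-kit parts apart, one thing at a time with nothing riding on a carton, and put each on its own place: every vial or bottle upright and flat in the round dish of its cap's colour, and each carton lying flat the way it lay, centred on the mat of its own colour with its length along the mat's. Keep the vials and the bottle upright all the way.

Things in the scene. Friction and masses are not known exactly. Their poses are not given: they have to be found in the camera images.
- carton_blue_mid (a point): Blue cardboard carton of kit parts, lying flat: 43 x 106 x 23 mm (x by y by z), about 30 g. This point: its middle, half-way up; y along its length, z up. It lies on the bench and carries the whole pile, its solid top 22 mm above the bench.
- carton_red_mid (a point): Red cardboard carton of kit parts, lying flat: 37 x 63 x 15 mm (x by y by z), about 30 g. This point: its middle, half-way up; y along its length, z up. It starts lying crosswise on the middle of the blue carton and carries the black-capped bottle.
- bottle_black_mid (a point): White dropper bottle with a black screw cap, upright, body 32 mm diameter up to 60 mm, cap 23 mm diameter, 74 mm tall in all, about 45 g. This point: on its axis, half-way up (37 mm above its foot); z up the axis. It starts on top of the red carton.
- vial_green_mid (a point): Small glass vial with a green screw cap, upright, 28 mm diameter (cap 26 mm), 60 mm tall, about 28 g. This point: on its axis, half-way up (30 mm above its foot); z up the axis. It starts on one end of the blue carton, 36 mm from the carton's middle, close beside the red carton.
- vial_orange_mid (a point): Small glass vial with an orange screw cap, upright, 28 mm diameter (cap 26 mm), 60 mm tall, about 28 g. This point: on its axis, half-way up (30 mm above its foot); z up the axis. It starts on one end of the blue carton, 36 mm from the carton's middle, close beside the red carton.
- mat_blue: Larger blue flat silicone mat with a thin white outline, fixed to the bench: 70 x 134 mm, 3 mm thick. Origin: centre of its underside, y along its length, x across. It belongs to the blue carton.
- mat_red: Smaller red flat silicone mat with a thin white outline, fixed to the bench: 64 x 92 mm, 3 mm thick. Origin: centre of its underside, y along its length, x across. It belongs to the red carton.
- dish_black: Black plastic dish, shallow and round, fixed to the bench: 64 mm outside, recess 52 mm across, floor 4 mm thick, rim 9 mm high. Origin: centre of its underside, z up. It belongs to the bottle with the black cap.
- dish_green: Green plastic dish, shallow and round, fixed to the bench: 64 mm outside, recess 52 mm across, floor 4 mm thick, rim 9 mm high. Origin: centre of its underside, z up. It belongs to the vial with the green cap.
- dish_orange: Orange plastic dish, shallow and round, fixed to the bench: 64 mm outside, recess 52 mm across, floor 4 mm thick, rim 9 mm high. Origin: centre of its underside, z up. It belongs to the vial with the orange cap.
Mind the look-alikes: they are no part of the job. There is more than one size of the part that bears carton_red_mid; the job needs the larger.

How it is judged:
By the outcome, as a careful person would: the job done as asked, in the order asked, and still so for the second after the job is handed in, with the robot touching nothing.
It also fails if it takes over 141 s, if anything falls off the work surface, if the arm or the gripper's body presses on something with over 40 N, if the wrist force passes 120 N, or if a joint passes its speed limit or range.

## Robot

A 6-joint arm with a two-finger parallel gripper is mounted at the origin on the work surface; the furniture and walls round the work are solid. World frame = base frame: x ahead of the robot, y to its left, z up, the work surface at z = 0. Lengths are in mm, angles in rad, forces in N, time in s.
With the tool pointing down it reaches from about 300 to 775 mm from the base axis. Payload 14.6 kg.
Tool frame: the origin (TCP) lies at the very end of the fingers, on their centre line; the grasp point (between the pads) lies 19 mm behind it; z points along the fingers, y is the line along which they close (so a half turn about z gives the same grasp; the last joint's range is limited). The gripper opens to 94 mm and grips with 3 to 60 N. Pads are 16 mm wide; open, the fingers measure 119 mm over their backs; the gripper's body (75 mm by 177 mm) begins 78 mm behind the grasp point.
Start: joints at [-1.339, 0.3, 1.521, -0, 1.321, -0.067], TCP at [161.898, -525.621, 180.746] pointing down, gripper open.
Joint ranges: [-3.03, 3.03], [-0.79, 2.21], [0.23, 2.52], [-1.04, 4.18], [0, 3.07], [-2.55, 2.55]. Speed limits (rad/s): [2.22, 2.22, 2.57, 3.14, 3.14, 3.14].

## Interface

Orientations are given as [roll, pitch, yaw] about the fixed x, y, z axes, in that order (R = Rz(yaw) Ry(pitch) Rx(roll)).
In Python, from cell import read_state, viewer, manip, models gives the robot as it stands.
- The arm moves only by the tool carry_out, never from a script. Its argument "deltas" is a list of rows, each an object with "dp": the shift along the tool's x, y, z in mm, a list of three; "roll": the turn about the tool's z in degrees; "gripper": the opening, from -1 (shut) to 1 (fully open), so that 0 is half open. In form: [{"dp": [tx, ty, tz], "roll": roll, "gripper": gripper}, ...]. A call has 1 to 12 rows; each row is the pose to reach, as a shift and turn from the pose commanded when the call began, along the tool's axes at that moment; what a row does not reach only later rows make up. A row lasts 1/12 s, in which the tool goes at most 41.7 mm and 7.16 degrees, less where a joint would pass 70% of its speed; a pose out of reach is approached as far as the arm can. A call with a gripper value outside its range is refused whole. The fingers move at their own pace and stop on an object; "newtons" is the grip in N (left out, the last holds). Time passes only in rows, so rows that repeat a pose let the fingers close. It gives the time, the measured TCP pose, the force, the opening and the grip force at its end, in the units of the state.
- read_state(): the state, without advancing time (a new reading comes with each control period).
- viewer.camera(name): name is "scene" or "top" or "wrist"; returns the picture (480x640x3 uint8, red, green, blue); there is no depth.
- viewer.camera_params(name): a dict with "fovy" (degrees; the focal length in pixels is half the picture's height over the tangent of half this angle, whatever the lens; pixels are square), "cx", "cy" (the principal point, pixels), "eye" and "attitude" of the camera in the world; the wrist camera has in their place "T_tool_cam" (4x4, takes a point from camera to tool coordinates, whose origin is the TCP and whose axes are the flange's). Camera axes: x right, y up, looking along -z (the intrinsics and any distortion apply to the point x, -y, -z); pixel columns grow to the right and rows downward; lengths in mm; the calibration is good to about 2 mm. A picture is of the moment at which its call begins: read the wrist's pose just before it. camera_params takes no time and is no camera call.
- manip.sign_off(): hands the job in; it is judged then, once.
Trained networks look in the newest picture that a camera, given by its name, has taken for a name from the list of things; names that differ only in an ending like _2 or _b are one class to them, and where a whole thing is asked for, a point or a joint stands for the part that bears it (a point fixed in the world has none). Each returns a list of dicts, best first, with "p" (0 to 1); they miss things now and then, are a little off and sometimes report something else, mostly with a low value. They report only what shows in the picture. A call takes as long as a camera call. They do not tell look-alikes from the thing itself.
- models.cut_out(camera, label): "region" (480x640 bool, what is visible of it) and "box" ([left, top, right, bottom] in pixels, round what is visible of it).
The state is a dict: "clock": time; "joints": joint angles; "qd": joint speeds; "effort": joint torques, N m; "eef_pos": TCP position; "eef_rot": TCP orientation; "wrist_force": force on the tool from outside, world axes, zero at the start; "moment": the same for the moment, N m; "finger_gap": finger opening in mm; "finger_force": force on a finger pad.
Only numpy, scipy, OpenCV 4.12 (cv2) and the standard library are available. Lean on these libraries where they do the work, as an engineer would, in place of code of your own. Each camera call takes 0.05 s, during which the arm holds its last target. There are 200 camera calls.

## Working session

There is one attempt and no reset: what is moved stays moved. The work goes in short steps, Python scripts to look and compute and a tool call to move; the robot and the scene stay as the last step left them, time stands still between calls to the robot, and variables do not carry over. Pictures are saved under pics/ and viewed, at most 14 in all, crops included, and the job is handed in when it is done.

Besides the shell and the picture viewer there is one more tool, called after ">>>" as a command line: name --argument value ..., lists and objects as JSON in quotes. carry_out: Moves the arm, as the interface text tells. Its arguments: {"type":"object","properties":{"deltas":{"type":"array"},"newtons":{"type":"number"}},"required":["deltas"]}

```bash
mkdir -p pics; ls; python3 - <<'E'
from cell import read_state, viewer, manip, models
import cv2
s=read_state(); print({k:s[k] for k in('clock','eef_pos','eef_rot','finger_gap')})
for n in('scene','top'):
    im=viewer.camera(n); cv2.imwrite(f'pics/{n}0.png',im[...,::-1]); print(n,viewer.camera_params(n))
print(viewer.camera_params('wrist'))
E
```

```text
pics
{'clock': 0.0, 'eef_pos': array([ 161.83455975, -525.34755343,  180.16538512]), 'eef_rot': array([-3.14043790e+00, -1.07403525e-04,  2.98757083e-01]), 'finger_gap': 94.29592354648135}
scene {'fovy': 45.84519358523541, 'cx': 314.2843664989072, 'cy': 240.04242447933754, 'eye': array([145.06802932, 443.24909173, 826.55230869]), 'attitude': array([ 0.64492248,  0.01068711, -2.60045558])}
top {'fovy': 51.965400240626806, 'cx': 319.3301418558034, 'cy': 235.44127244824506, 'eye': array([323.97766428, -28.61911026, 972.70924971]), 'attitude': array([ 0.13659845,  0.00960702, -1.58411179])}
{'fovy': 67.6297356914527, 'cx': 321.93500852406106, 'cy': 242.18139142389157, 'T_tool_cam': array([[-1.21593133e-03,  9.69327743e-01,  2.45768688e-01,
         7.05629085e+01],
       [ 9.99998300e-01,  1.51934860e-03, -1.04495610e-03,
         7.65985806e-01],
       [-1.38631325e-03,  2.45767000e-01, -9.69327942e-01,
        -2.03598707e+02],
       [ 0.00000000e+00,  0.00000000e+00,  0.00000000e+00,
         1.00000000e+00]])}
```

View pics/top0.png

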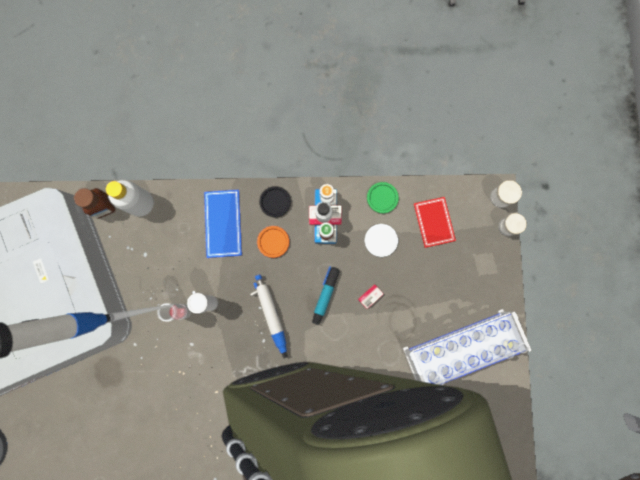

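View pics/scene0.png

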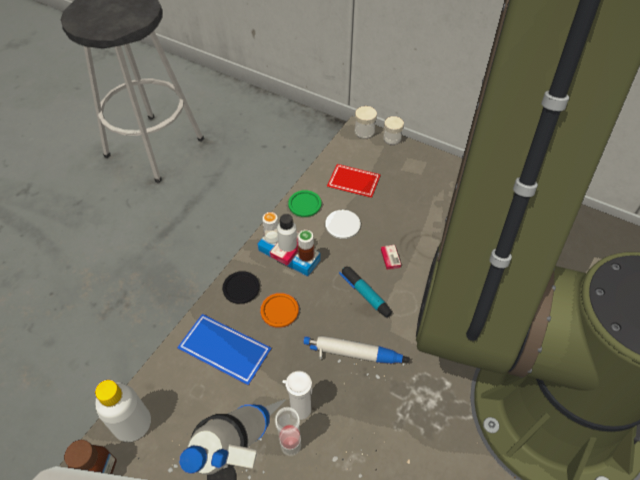

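The top view shows the pile at about (325,213): bottle black cap (323,210), orange vial (327,190), green vial (326,230). The mats are blue (223,224) and red (435,222). The dishes are black (276,201), orange (273,242) and green (382,197), and there is a white decoy dish at (381,240). There are two red cartons. The one at (325,214), crosswise under the bottle, is the larger and the one meant. The loose one at (371,296) is a small look-alike.

```bash
cat > h.py <<'E'
import numpy as np, cv2
from scipy.spatial.transform import Rotation as Ro
from cell import read_state, viewer, manip, models
def cam(n, s=None):
    p=viewer.camera_params(n); f=240/np.tan(np.radians(p['fovy'])/2)
    if n=='wrist':
        T=np.eye(4); T[:3,:3]=Ro.from_euler('xyz',s['eef_rot']).as_matrix(); T[:3,3]=s['eef_pos']
        M=T@p['T_tool_cam']; R,e=M[:3,:3],M[:3,3]
    else: R,e=Ro.from_euler('xyz',p['attitude']).as_matrix(),p['eye']
    return f,p['cx'],p['cy'],R,e
def ray(c,uv,z):
    f,cx,cy,R,e=c; uv=np.atleast_2d(uv).astype(float)
    d=np.c_[(uv[:,0]-cx)/f,-(uv[:,1]-cy)/f,-np.ones(len(uv))]@R.T
    return e+d*((z-e[2])/d[:,2])[:,None]
def proj(c,P):
    f,cx,cy,R,e=c; q=(np.atleast_2d(P)-e)@R
    return np.c_[cx-f*q[:,0]/q[:,2],cy+f*q[:,1]/q[:,2]]
def plane_rect(c,reg,z):
    """min-area rect of region in world plane z: centre,(w,h),yaw of long side deg"""
    cs=max(cv2.findContours(reg.astype(np.uint8),0,1)[0],key=cv2.contourArea)[:,0]
    (x,y),(w,h),a=cv2.minAreaRect(ray(c,cs,z)[:,:2].astype(np.float32))
    if w<h: a+=90; w,h=h,w
    return np.round([x,y,w,h,(a+90)%180-90],1)
E
python3 - <<'E'
from h import *
viewer.camera('top'); c=cam('top')
im=viewer.camera('top')
for n,z in dict(mat_blue=3,mat_red=3,dish_black=9,dish_green=9,dish_orange=9,carton_blue_mid=22,carton_red_mid=37,bottle_black_mid=90,vial_green_mid=80,vial_orange_mid=80).items():
    for d in models.cut_out('top',n)[:3]:
        print(n,round(d['p'],2),np.round(d['box']),plane_rect(c,d['region'],z))
cv2.imwrite('pics/pile.png',cv2.resize(im[175:265,265:385],None,fx=6,fy=6,interpolation=2)[...,::-1])
E
```

```text
mat_blue 0.75 [203. 192. 244. 255.] [485.3 172.  133.8  70.1   3. ]
mat_red 0.87 [411. 201. 460. 250.] [ 481.  -250.5   93.8   65.6   10.9]
mat_red 0.42 [309. 203. 342. 223.] [499.2 -52.   38.6  25.9  -1.1]
dish_black 0.68 [259. 185. 291. 216.] [526.   67.9  63.2  61.   44.9]
dish_green 0.79 [367. 181. 398. 214.] [ 533.2 -148.2   63.3   61.8   -1.5]
dish_green 0.33 [203. 189. 245. 258.] [484.1 170.9 136.3  73.2   3.3]
dish_orange 0.82 [258. 226. 291. 261.] [446.   70.5  63.3  61.7  89.2]
carton_blue_mid 0.84 [315. 191. 337. 246.] [456.5 -33.3  41.   37.4  89.2]
carton_red_mid 0.94 [312. 203. 341. 224.] [493.1 -50.2  37.3  26.9  -1.1]
carton_red_mid 0.84 [360. 284. 384. 309.] [ 335.3 -115.3   44.1   25.   -46.4]
vial_green_mid 0.69 [317. 227. 334. 241.] [454.9 -33.1  33.3  27.5  -0.9]
vial_orange_mid 0.63 [320. 183. 333. 201.] [525.  -36.   32.1  24.1  -0.9]
```

View pics/pile.png

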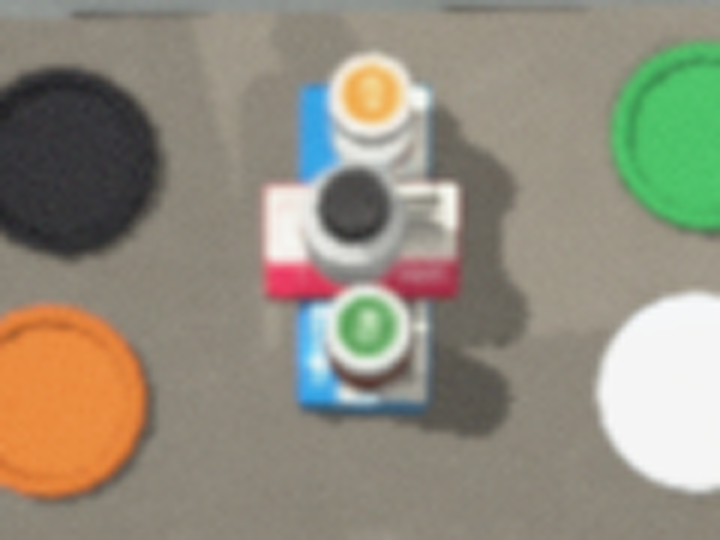

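The crop confirms it: the larger red carton is in the pile at (325,214) under the bottle. I'm moving above the pile now.

>>> carry_out --deltas '[{"dp":[458,-372,-60],"roll":17,"gripper":1},{"dp":[458,-372,-60],"roll":17,"gripper":1},{"dp":[458,-372,-60],"roll":17,"gripper":1},{"dp":[458,-372,-60],"roll":17,"gripper":1},{"dp":[458,-372,-60],"roll":17,"gripper":1},{"dp":[458,-372,-60],"roll":17,"gripper":1},{"dp":[458,-372,-60],"roll":17,"gripper":1},{"dp":[458,-372,-60],"roll":17,"gripper":1},{"dp":[458,-372,-60],"roll":17,"gripper":1},{"dp":[458,-372,-60],"roll":17,"gripper":1},{"dp":[458,-372,-60],"roll":17,"gripper":1},{"dp":[458,-372,-60],"roll":17,"gripper":1}]'

```text
clock: 1.7
eef_pos: [438.6, -111.2, 231.7]
eef_rot: [3.141, -0.001, 0.002]
wrist_force: [0.2, -0.8, 0.2]
finger_gap: 93.5
finger_force: 0.0
```

>>> carry_out --deltas '[{"dp":[35,-50,0],"roll":0,"gripper":1},{"dp":[35,-50,0],"roll":0,"gripper":1},{"dp":[35,-50,0],"roll":0,"gripper":1},{"dp":[35,-50,0],"roll":0,"gripper":1},{"dp":[35,-50,0],"roll":0,"gripper":1},{"dp":[35,-50,0],"roll":0,"gripper":1}]'

```text
clock: 2.2
eef_pos: [472.4, -64.1, 231.3]
eef_rot: [3.141, -0.0, 0.001]
wrist_force: [-1.2, -0.8, -0.1]
finger_gap: 94.0
finger_force: 0.0
```

```bash
python3 - <<'E'
from h import *
s=read_state(); im=viewer.camera('wrist'); c=cam('wrist',s); print(s['eef_pos'],s['eef_rot'],s['joints'])
cv2.imwrite('pics/w1.png',im[...,::-1])
for n,z in dict(bottle_black_mid=111,vial_green_mid=82,vial_orange_mid=82,carton_red_mid=37,carton_blue_mid=22,dish_black=9,dish_orange=9,dish_green=9).items():
    for d in models.cut_out('wrist',n)[:2]: print(n,round(d['p'],2),np.round(d['box']),plane_rect(c,d['region'],z))
E
```

```text
[472.38237128 -64.06458096 231.3055043 ] [ 3.14146801e+00 -7.87078262e-05  9.10347125e-04] [-2.11584747e-01  9.75980248e-02  1.64486005e+00 -1.06807804e-04
  1.39903136e+00  1.35831949e+00]
bottle_black_mid 0.63 [271. 184. 306. 220.] [498.2 -34.5  32.   29.1  -0.7]
vial_green_mid 0.89 [280. 213. 309. 249.] [464.2 -36.7  34.8  24.9 -21.6]
vial_orange_mid 0.7 [283. 147. 309. 180.] [531.9 -39.4  27.1  25.4  90. ]
carton_red_mid 0.69 [346. 299. 383. 332.] [ 351.  -115.4   42.7   27.3  -49.2]
carton_red_mid 0.56 [446. 160. 504. 242.] [ 486.7 -236.7   85.2   59.7   11.6]
carton_blue_mid 0.9 [276. 148. 316. 238.] [530.5 -35.2  42.8  35.2  90. ]
carton_blue_mid 0.29 [446. 163. 506. 244.] [ 484.4 -242.9   87.5   61.3   11.5]
dish_black 0.66 [180. 137. 238. 194.] [527.9  65.8  62.9  62.7  -3.4]
dish_black 0.5 [443. 163. 504. 246.] [ 482.5 -248.5   91.    63.4   11.6]
dish_orange 0.8 [185. 208. 239. 255.] [447.1  69.6  63.2  62.6 -62.1]
dish_orange 0.65 [443. 163. 508. 243.] [ 482.  -248.3   91.6   66.5   11. ]
dish_green 0.72 [367. 134. 425. 188.] [ 533.7 -149.    62.9   59.9   90. ]
```

View pics/w1.png

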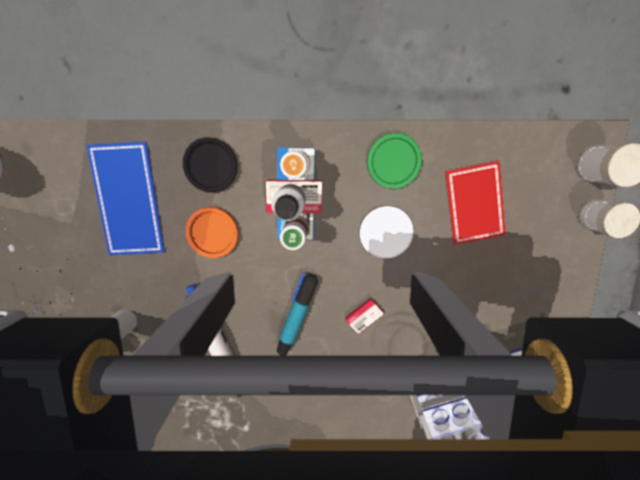

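The wrist view shows the caps of the bottle at (289,206), orange vial at (294,163) and green vial at (293,236). The mats and dishes are all in view too. Next I compute the cap centres from colour masks.

```bash
python3 - <<'E'
from h import *
s=read_state()
for n,box in (('wrist',(265,140,330,260)),('top',(310,180,345,248))):
    im=viewer.camera(n); c=cam(n,s); l,t,r,b=box
    sub=im[t:b,l:r]; H=cv2.cvtColor(sub,cv2.COLOR_RGB2HSV); h,S,V=[H[...,i].astype(int) for i in range(3)]
    for nm,m,z in (('orange',(h>8)&(h<25)&(S>120)&(V>150),82),('green',(h>45)&(h<80)&(S>90),82),('black',(V<75),111)):
        k,lab,st,ce=cv2.connectedComponentsWithStats(m.astype(np.uint8))
        for i in sorted(range(1,k),key=lambda i:-st[i,4])[:2]:
            x,y,w,hh,a=st[i]; uv=(l+x+(w-1)/2,t+y+(hh-1)/2); print(n,nm,a,uv,w,hh,np.round(ray(c,uv,z),1))
    m=((h>95)&(h<115)&(S>140))
    ys,xs=np.nonzero(m); 
    print(n,'blue box',xs.min()+l,xs.max()+l,ys.min()+t,ys.max()+t)
    # carton corners extremes by rotated rect on blue pixels at z=22
    print(plane_rect(c,np.pad(cv2.dilate(m.astype(np.uint8),np.ones((9,9)))>0,((t,480-b),(l,640-r))),22))
E
```

```text
wrist orange 260 (np.float64(294.0), np.float64(164.5)) 19 20 [[531.4 -37.7  82. ]]
wrist green 154 (np.float64(293.0), np.float64(238.0)) 17 17 [[458.6 -35.3  82. ]]
wrist black 377 (np.float64(287.5), np.float64(207.0)) 22 23 [[494.6 -33.2 111. ]]
wrist black 46 (np.float64(302.5), np.float64(224.5)) 12 12 [[478.4 -46.7 111. ]]
wrist blue box 278 287 148 237
[530.2 -20.2  43.3  19.2  -1.2]
top black 244 (np.float64(333.5), np.float64(189.5)) 22 20 [[525.1 -48.4 111. ]]
top black 97 (np.float64(322.5), np.float64(240.5)) 26 6 [[433.4 -27.4 111. ]]
top blue box 316 319 199 200
[526.3 -18.6  21.7  18.1  89.1]
```

>>> carry_out --deltas '[{"dp":[22,-30,40],"roll":2,"gripper":1},{"dp":[22,-30,40],"roll":2,"gripper":1},{"dp":[22,-30,80],"roll":2,"gripper":1},{"dp":[22,-30,110],"roll":2,"gripper":1},{"dp":[22,-30,140],"roll":2,"gripper":1},{"dp":[22,-30,165],"roll":2,"gripper":1},{"dp":[22,-30,175],"roll":2,"gripper":1},{"dp":[22,-30,175],"roll":2,"gripper":1},{"dp":[22,-30,175],"roll":2,"gripper":1}]'

```text
clock: 3.5
eef_pos: [495.1, -33.2, 57.0]
eef_rot: [3.142, -0.0, -0.032]
wrist_force: [-0.1, 0.2, -0.2]
finger_gap: 94.0
finger_force: 0.0
```

>>> carry_out --deltas '[{"dp":[0,0,0],"roll":0,"gripper":-1},{"dp":[0,0,0],"roll":0,"gripper":-1},{"dp":[0,0,0],"roll":0,"gripper":-1},{"dp":[0,0,0],"roll":0,"gripper":-1},{"dp":[0,0,0],"roll":0,"gripper":-1},{"dp":[0,0,0],"roll":0,"gripper":-1},{"dp":[0,0,0],"roll":0,"gripper":-1},{"dp":[0,0,0],"roll":0,"gripper":-1}]' --newtons 12

```text
clock: 4.17
eef_pos: [494.7, -33.2, 56.2]
eef_rot: [-3.142, 0.0, -0.033]
wrist_force: [0.4, 0.5, -0.8]
finger_gap: 44.3
finger_force: 0.0
```

>>> carry_out --deltas '[{"dp":[0,0,0],"roll":0,"gripper":-1},{"dp":[0,0,0],"roll":0,"gripper":-1},{"dp":[0,0,0],"roll":0,"gripper":-1},{"dp":[0,0,0],"roll":0,"gripper":-1}]' --newtons 12

```text
clock: 4.5
eef_pos: [494.7, -33.1, 56.2]
eef_rot: [-3.142, 0.0, -0.033]
wrist_force: [-0.5, -0.1, -0.3]
finger_gap: 31.2
finger_force: 12.0
```

>>> carry_out --deltas '[{"dp":[0,0,-15],"roll":0,"gripper":-1},{"dp":[0,0,-40],"roll":0,"gripper":-1},{"dp":[0,0,-70],"roll":0,"gripper":-1},{"dp":[3,-10,-70],"roll":0,"gripper":-1},{"dp":[12,-40,-70],"roll":0,"gripper":-1},{"dp":[20,-70,-70],"roll":0,"gripper":-1},{"dp":[27,-93,-70],"roll":0,"gripper":-1},{"dp":[29,-100.5,-70],"roll":0,"gripper":-1},{"dp":[29,-100.5,-70],"roll":0,"gripper":-1},{"dp":[29,-100.5,-45],"roll":0,"gripper":-1},{"dp":[29,-100.5,-20],"roll":0,"gripper":-1},{"dp":[29,-100.5,0],"roll":0,"gripper":-1}]'

```text
clock: 5.5
eef_pos: [526.2, 65.2, 54.6]
eef_rot: [3.141, 0.001, -0.033]
wrist_force: [-0.2, 0.2, -0.6]
finger_gap: 31.2
finger_force: 12.0
```

>>> carry_out --deltas '[{"dp":[0,0,15],"roll":0,"gripper":-1},{"dp":[0,0,27],"roll":0,"gripper":-1},{"dp":[0,0,30],"roll":0,"gripper":-1},{"dp":[0,0,32],"roll":0,"gripper":-1},{"dp":[0,0,32],"roll":0,"gripper":-1},{"dp":[0,0,32],"roll":0,"gripper":-1}]'

```text
clock: 6.0
eef_pos: [527.5, 66.2, 25.0]
eef_rot: [-3.141, -0.001, -0.033]
wrist_force: [0.4, -0.4, -0.5]
finger_gap: 30.5
finger_force: 12.0
```

>>> carry_out --deltas '[{"dp":[0,0,1],"roll":0,"gripper":-1},{"dp":[0,0,1],"roll":0,"gripper":-1},{"dp":[0,0,1],"roll":0,"gripper":-1}]'

```text
clock: 6.25
eef_pos: [527.5, 66.4, 24.0]
eef_rot: [-3.141, -0.001, -0.033]
wrist_force: [-0.2, -1.2, 4.7]
finger_gap: 31.0
finger_force: 12.0
```

>>> carry_out --deltas '[{"dp":[0,0,0],"roll":0,"gripper":-0.25},{"dp":[0,0,0],"roll":0,"gripper":0.2},{"dp":[0,0,0],"roll":0,"gripper":0.2},{"dp":[0,0,0],"roll":0,"gripper":0.2},{"dp":[0,0,0],"roll":0,"gripper":0.2},{"dp":[0,0,0],"roll":0,"gripper":0.2},{"dp":[0,0,-30],"roll":0,"gripper":0.2},{"dp":[0,0,-65],"roll":0,"gripper":0.2},{"dp":[0,0,-100],"roll":0,"gripper":0.2},{"dp":[0,0,-140],"roll":0,"gripper":0.2}]'

```text
clock: 7.08
eef_pos: [526.3, 66.3, 164.1]
eef_rot: [3.141, 0.002, -0.033]
wrist_force: [0.2, 0.1, -0.3]
finger_gap: 56.5
finger_force: 0.0
```

>>> carry_out --deltas '[{"dp":[-65,104,-20],"roll":0,"gripper":0.4},{"dp":[-65,104,-20],"roll":0,"gripper":0.4},{"dp":[-65,104,-20],"roll":0,"gripper":0.4},{"dp":[-65,104,-20],"roll":0,"gripper":0.4},{"dp":[-65,104,-20],"roll":0,"gripper":0.4},{"dp":[-65,104,-20],"roll":0,"gripper":0.4}]'

```text
clock: 7.58
eef_pos: [458.9, -35.3, 183.3]
eef_rot: [-3.141, -0.0, -0.033]
wrist_force: [-0.1, -0.3, -0.8]
finger_gap: 66.0
finger_force: 0.0
```

```bash
cat > caps.py <<'E'
from h import *
import sys
s=read_state(); im=viewer.camera('wrist'); c=cam('wrist',s); print(s['eef_pos'],s['eef_rot'][2])
cv2.imwrite(sys.argv[1],im[...,::-1])
H=cv2.cvtColor(im,cv2.COLOR_RGB2HSV); h,S,V=[H[...,i].astype(int) for i in range(3)]
for nm,m,z in (('orange',(h>8)&(h<25)&(S>120)&(V>150),82),('green',(h>45)&(h<80)&(S>90),82)):
    k,lab,st,ce=cv2.connectedComponentsWithStats(m.astype(np.uint8))
    for i in sorted(range(1,k),key=lambda i:-st[i,4])[:3]:
        x,y,w,hh,a=st[i]; uv=(x+(w-1)/2,y+(hh-1)/2); print(nm,a,uv,w,hh,np.round(ray(c,uv,z)[0],1),np.round(ray(c,uv,9)[0],1))
E
python3 caps.py pics/w2.png
```

```text
[458.87988021 -35.32682825 183.25437113] -0.033378753784410575
orange 2602 (np.float64(224.0), np.float64(232.5)) 59 58 [464.3  48.7  82. ] [448.6  69.6   9. ]
orange 382 (np.float64(320.0), np.float64(150.0)) 23 25 [530.9 -37.4  82. ] [531.3 -37.2   9. ]
orange 171 (np.float64(493.5), np.float64(370.5)) 12 34 [ 319.1 -197.5   82. ] [ 268.7 -235.5    9. ]
green 3106 (np.float64(429.5), np.float64(144.5)) 62 64 [ 532.2 -127.5   82. ] [ 532.8 -148.8    9. ]
green 223 (np.float64(320.0), np.float64(235.5)) 21 20 [458.6 -34.8  82. ] [441.7 -33.9   9. ]
```

View pics/w2.png

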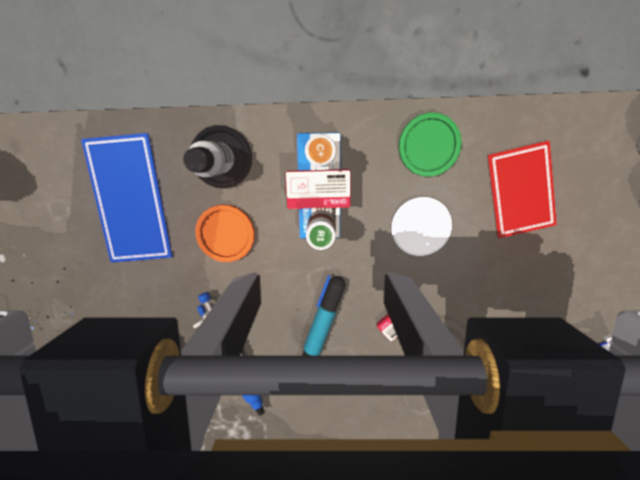

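The view shows the bottle upright in the black dish at (218,157). The pile is undisturbed, with the green vial at (320,235), right under the TCP. I'll pick the green vial next.

>>> carry_out --deltas '[{"dp":[0,0,35],"roll":0,"gripper":0.4},{"dp":[0,0,70],"roll":0,"gripper":0.4},{"dp":[0,0,105],"roll":0,"gripper":0.4},{"dp":[0,0,135],"roll":0,"gripper":0.4},{"dp":[0,0,147],"roll":0,"gripper":0.4},{"dp":[0,0,147],"roll":0,"gripper":-1},{"dp":[0,0,147],"roll":0,"gripper":-1},{"dp":[0,0,147],"roll":0,"gripper":-1},{"dp":[0,0,147],"roll":0,"gripper":-1},{"dp":[0,0,147],"roll":0,"gripper":-1},{"dp":[0,0,147],"roll":0,"gripper":-1},{"dp":[0,0,147],"roll":0,"gripper":-1}]'

```text
clock: 8.63
eef_pos: [459.0, -35.5, 36.7]
eef_rot: [3.141, -0.001, -0.033]
wrist_force: [0.3, 0.0, 2.3]
finger_gap: 25.2
finger_force: 12.0
```

>>> carry_out --deltas '[{"dp":[0,0,0],"roll":0,"gripper":-1},{"dp":[0,0,0],"roll":0,"gripper":-1},{"dp":[0,0,0],"roll":0,"gripper":-1}]'

```text
clock: 8.88
eef_pos: [459.0, -35.5, 36.6]
eef_rot: [3.142, -0.001, -0.033]
wrist_force: [-0.4, 0.0, 6.5]
finger_gap: 25.0
finger_force: 12.0
```

```bash
python3 - <<'E'
from h import *
im=viewer.camera('wrist'); a=cv2.resize(im[120:400,200:440],None,fx=2,fy=2)
im=viewer.camera('scene'); b=cv2.resize(im[170:310,220:380],None,fx=4,fy=4,interpolation=2)
b=b[:, :310*2][:560,:]; b=cv2.resize(b,(int(b.shape[1]*.5),280))
cv2.imwrite('pics/w3.png',np.hstack([a[:, :],np.pad(b,((0,280),(0,0),(0,0)))])[...,::-1])
E
```

```text
(no output)
```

View pics/w3.png

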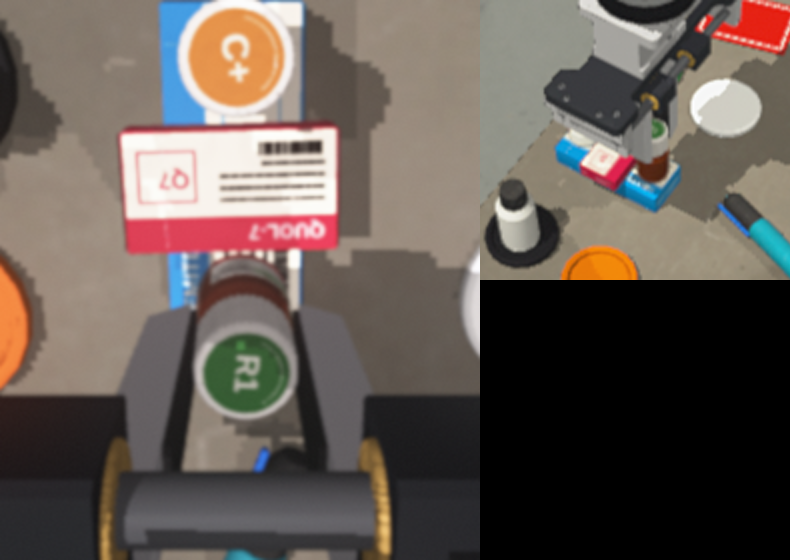

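The green vial is upright on the blue carton, but the pads have closed near its shoulder (25 mm opening, some upward force). I'll open and grip a little lower.

>>> carry_out --deltas '[{"dp":[0,0,0],"roll":0,"gripper":-0.2},{"dp":[0,0,0],"roll":0,"gripper":-0.2},{"dp":[0,0,3],"roll":0,"gripper":-0.2},{"dp":[0,0,8],"roll":0,"gripper":-0.2},{"dp":[0,0,8],"roll":0,"gripper":-0.2},{"dp":[0,0,8],"roll":0,"gripper":-1},{"dp":[0,0,8],"roll":0,"gripper":-1},{"dp":[0,0,8],"roll":0,"gripper":-1},{"dp":[0,0,8],"roll":0,"gripper":-1},{"dp":[0,0,8],"roll":0,"gripper":-1}]' --newtons 10

```text
clock: 9.82
eef_pos: [458.6, -35.5, 28.3]
eef_rot: [3.142, -0.0, -0.033]
wrist_force: [0.0, -0.7, -0.7]
finger_gap: 25.1
finger_force: 9.7
```

>>> carry_out --deltas '[{"dp":[0,0,-15],"roll":0,"gripper":-1},{"dp":[0,0,-40],"roll":0,"gripper":-1},{"dp":[5,6,-45],"roll":0,"gripper":-1},{"dp":[20,28,-45],"roll":0,"gripper":-1},{"dp":[38,53,-45],"roll":0,"gripper":-1},{"dp":[56,79,-45],"roll":0,"gripper":-1},{"dp":[72,102,-45],"roll":0,"gripper":-1},{"dp":[78,111,-45],"roll":0,"gripper":-1},{"dp":[78,111,-45],"roll":0,"gripper":-1},{"dp":[78,111,-25],"roll":0,"gripper":-1},{"dp":[78,111,-5],"roll":0,"gripper":-1},{"dp":[78,111,-5],"roll":0,"gripper":-1}]'

```text
clock: 10.82
eef_pos: [530.5, -147.5, 29.7]
eef_rot: [-3.14, 0.005, -0.032]
wrist_force: [-0.5, 1.1, -0.2]
finger_gap: 24.9
finger_force: 9.7
```

>>> carry_out --deltas '[{"dp":[0,0,10],"roll":0,"gripper":-1},{"dp":[0,0,18],"roll":0,"gripper":-1},{"dp":[0,0,20],"roll":0,"gripper":-1},{"dp":[0,0,22],"roll":0,"gripper":-1},{"dp":[0,0,22],"roll":0,"gripper":-1},{"dp":[0,0,22],"roll":0,"gripper":-1}]'

```text
clock: 11.32
eef_pos: [533.2, -149.0, 11.6]
eef_rot: [3.141, -0.001, -0.033]
wrist_force: [-0.0, 0.1, 0.3]
finger_gap: 25.2
finger_force: 9.7
```

>>> carry_out --deltas '[{"dp":[0,0,0.5],"roll":0,"gripper":-1},{"dp":[0,0,1],"roll":0,"gripper":-1},{"dp":[0,0,1],"roll":0,"gripper":-1}]'

```text
clock: 11.57
eef_pos: [533.0, -149.0, 10.3]
eef_rot: [3.142, -0.0, -0.033]
wrist_force: [0.2, -0.2, -1.1]
finger_gap: 25.1
finger_force: 9.7
```

>>> carry_out --deltas '[{"dp":[0,0,0],"roll":0,"gripper":-0.4},{"dp":[0,0,0],"roll":0,"gripper":-0.3},{"dp":[0,0,0],"roll":0,"gripper":-0.2},{"dp":[0,0,0],"roll":0,"gripper":-0.1},{"dp":[0,0,-20],"roll":0,"gripper":0},{"dp":[0,0,-50],"roll":0,"gripper":0.1},{"dp":[0,0,-90],"roll":0,"gripper":0.4},{"dp":[0,0,-125],"roll":0,"gripper":0.4},{"dp":[0,0,-125],"roll":0,"gripper":0.4}]'

```text
clock: 12.32
eef_pos: [535.6, -149.9, 142.3]
eef_rot: [3.139, -0.01, -0.033]
wrist_force: [1.1, -0.6, 0.9]
finger_gap: 64.8
finger_force: 0.0
```

>>> carry_out --deltas '[{"dp":[-5.5,-111.4,-20],"roll":0,"gripper":0.4},{"dp":[-5.5,-111.4,-20],"roll":0,"gripper":0.4},{"dp":[-5.5,-111.4,-20],"roll":0,"gripper":0.4},{"dp":[-5.5,-111.4,-20],"roll":0,"gripper":0.4},{"dp":[-5.5,-111.4,-20],"roll":0,"gripper":0.4},{"dp":[-5.5,-111.4,-20],"roll":0,"gripper":0.4}]'

```text
clock: 12.82
eef_pos: [531.1, -37.8, 154.9]
eef_rot: [3.141, 0.0, -0.033]
wrist_force: [-0.0, -0.6, 0.2]
finger_gap: 65.9
finger_force: 0.0
```

```bash
python3 caps.py pics/w4.png
```

```text
[531.08008097 -37.82727233 154.93025042] -0.032567500767272994
orange 886 (np.float64(211.0), np.float64(300.0)) 39 45 [485.6  54.6  82. ] [454.9  79.8   9. ]
orange 374 (np.float64(319.5), np.float64(243.5)) 24 24 [530.9 -37.1  82. ] [512.1 -36.    9. ]
orange 146 (np.float64(493.0), np.float64(368.5)) 11 30 [ 412.8 -184.8   82. ] [ 362.9 -222.7    9. ]
green 1982 (np.float64(432.5), np.float64(218.5)) 64 62 [ 548.1 -126.3   82. ] [ 533.8 -148.8    9. ]
green 254 (np.float64(454.0), np.float64(231.0)) 21 21 [ 537.4 -143.7   82. ] [ 520.4 -170.8    9. ]
```

View pics/w4.png

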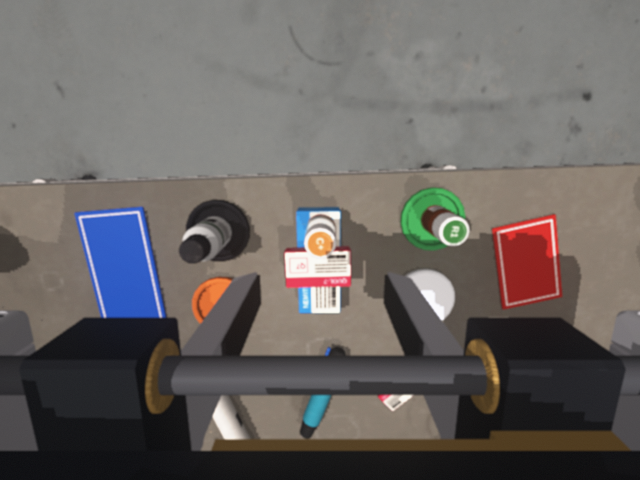

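The view shows the green vial upright in the green dish at (445,225). The bottle stands in the black dish at (210,235), and the orange vial at (320,243) is under the gripper.

>>> carry_out --deltas '[{"dp":[0,0,35],"roll":0,"gripper":0.4},{"dp":[0,0,70],"roll":0,"gripper":0.4},{"dp":[0,0,100],"roll":0,"gripper":0.4},{"dp":[0,0,120],"roll":0,"gripper":0.4},{"dp":[0,0,127],"roll":0,"gripper":0.4},{"dp":[0,0,127],"roll":0,"gripper":-1},{"dp":[0,0,127],"roll":0,"gripper":-1},{"dp":[0,0,127],"roll":0,"gripper":-1},{"dp":[0,0,127],"roll":0,"gripper":-1},{"dp":[0,0,127],"roll":0,"gripper":-1},{"dp":[0,0,127],"roll":0,"gripper":-1},{"dp":[0,0,127],"roll":0,"gripper":-1}]' --newtons 10

```text
clock: 13.87
eef_pos: [531.3, -37.5, 28.7]
eef_rot: [3.142, -0.001, -0.033]
wrist_force: [-0.2, 0.1, 3.3]
finger_gap: 25.3
finger_force: 9.7
```

>>> carry_out --deltas '[{"dp":[0,0,0],"roll":0,"gripper":-1},{"dp":[0,0,0],"roll":0,"gripper":-1}]'

```text
clock: 14.03
eef_pos: [531.4, -37.5, 28.6]
eef_rot: [3.142, -0.001, -0.033]
wrist_force: [-0.4, 0.5, 3.8]
finger_gap: 25.9
finger_force: 9.8
```

>>> carry_out --deltas '[{"dp":[0,0,-15],"roll":0,"gripper":-1},{"dp":[0,0,-40],"roll":0,"gripper":-1},{"dp":[0,0,-50],"roll":0,"gripper":-1},{"dp":[-20,-24,-50],"roll":0,"gripper":-1},{"dp":[-40,-48,-50],"roll":0,"gripper":-1},{"dp":[-60,-72,-50],"roll":0,"gripper":-1},{"dp":[-80,-96,-50],"roll":0,"gripper":-1},{"dp":[-87,-105,-50],"roll":0,"gripper":-1},{"dp":[-87,-105,-50],"roll":0,"gripper":-1},{"dp":[-87,-105,-25],"roll":0,"gripper":-1},{"dp":[-87,-105,-5],"roll":0,"gripper":-1},{"dp":[-87,-105,-5],"roll":0,"gripper":-1}]'

```text
clock: 15.03
eef_pos: [446.5, 69.5, 30.3]
eef_rot: [3.141, 0.004, -0.033]
wrist_force: [0.8, 0.2, -1.1]
finger_gap: 25.1
finger_force: 9.7
```

>>> carry_out --deltas '[{"dp":[0,0,10],"roll":0,"gripper":-1},{"dp":[0,0,18],"roll":0,"gripper":-1},{"dp":[0,0,21],"roll":0,"gripper":-1},{"dp":[0,0,22],"roll":0,"gripper":-1},{"dp":[0,0,22.5],"roll":0,"gripper":-1},{"dp":[0,0,22.5],"roll":0,"gripper":-1},{"dp":[0,0,22.5],"roll":0,"gripper":-1}]'

```text
clock: 15.62
eef_pos: [447.9, 70.4, 11.1]
eef_rot: [-3.142, -0.001, -0.033]
wrist_force: [0.3, 0.9, -0.7]
finger_gap: 25.5
finger_force: 9.7
```

>>> carry_out --deltas '[{"dp":[0,0,0.5],"roll":0,"gripper":-1},{"dp":[0,0,0.7],"roll":0,"gripper":-1},{"dp":[0,0,0.7],"roll":0,"gripper":-1}]'

```text
clock: 15.87
eef_pos: [448.1, 70.5, 10.5]
eef_rot: [-3.141, -0.001, -0.033]
wrist_force: [-0.8, 0.4, 4.5]
finger_gap: 25.2
finger_force: 10.0
```

>>> carry_out --deltas '[{"dp":[0,0,0],"roll":0,"gripper":-0.4},{"dp":[0,0,0],"roll":0,"gripper":-0.3},{"dp":[0,0,0],"roll":0,"gripper":-0.2},{"dp":[0,0,0],"roll":0,"gripper":-0.1},{"dp":[0,0,-20],"roll":0,"gripper":0},{"dp":[0,0,-50],"roll":0,"gripper":0.1},{"dp":[0,0,-90],"roll":0,"gripper":0.4},{"dp":[0,0,-125],"roll":0,"gripper":0.4},{"dp":[0,0,-125],"roll":0,"gripper":0.4}]'

```text
clock: 16.62
eef_pos: [450.3, 70.6, 141.2]
eef_rot: [-3.141, -0.009, -0.033]
wrist_force: [0.1, 0.1, 0.9]
finger_gap: 65.2
finger_force: 0.0
```

>>> carry_out --deltas '[{"dp":[20,107,-60],"roll":0,"gripper":1},{"dp":[20,107,-60],"roll":0,"gripper":1},{"dp":[20,107,-60],"roll":0,"gripper":1},{"dp":[20,107,-60],"roll":0,"gripper":1},{"dp":[20,107,-60],"roll":0,"gripper":1},{"dp":[20,107,-60],"roll":0,"gripper":1}]'

```text
clock: 17.12
eef_pos: [463.6, -36.9, 194.0]
eef_rot: [-3.141, 0.001, -0.033]
wrist_force: [-0.5, -0.2, -0.3]
finger_gap: 93.9
finger_force: 0.0
```

```bash
cat > cart.py <<'E'
from h import *
import sys
s=read_state(); im=viewer.camera('wrist'); c=cam('wrist',s); print(s['eef_pos'],s['eef_rot'][2],s['joints'][5])
cv2.imwrite(sys.argv[1],im[...,::-1])
zr=float(sys.argv[2])
for n,z in dict(carton_red_mid=zr,carton_blue_mid=22,mat_red=3,mat_blue=3,dish_orange=9).items():
    for d in models.cut_out('wrist',n)[:3]: print(n,round(d['p'],2),np.round(d['box']),plane_rect(c,d['region'],z))
E
python3 cart.py pics/w5.png 37
```

```text
[463.62935774 -36.85444994 194.01617391] -0.03324014249101381 1.4457633315238185
carton_red_mid 0.71 [283. 172. 348. 211.] [494.7 -33.3  62.4  37.2  89.5]
carton_blue_mid 0.93 [293. 138. 339. 242.] [529.7 -34.5  42.8  35.7  88. ]
carton_blue_mid 0.64 [198. 220. 238. 262.] [443.4  75.   49.2  28.2 -52.3]
mat_red 0.96 [481. 144. 549. 238.] [ 481.8 -251.4   92.3   65.2   11.7]
mat_blue 0.95 [ 84. 141. 177. 264.] [485.9 171.3 135.6  72.5   3.1]
dish_orange 0.88 [200. 210. 255. 264.] [449.3  67.1  62.9  58.4  39.5]
```

View pics/w5.png

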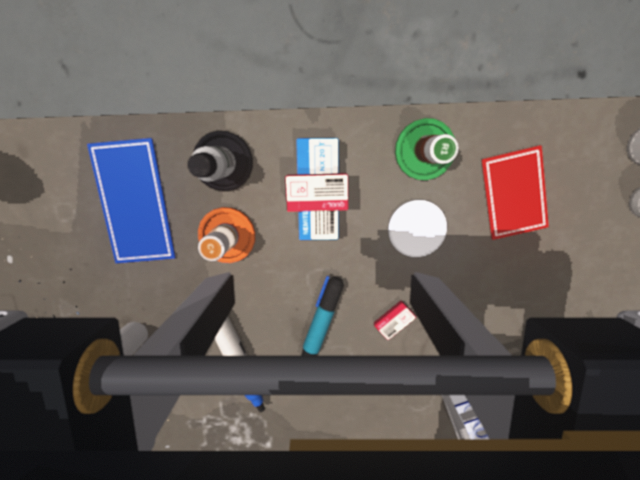

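All three vials and bottle are upright in their dishes: orange (222,238), black (212,160) and green (435,150). The red carton at (317,192) now lies free on the blue one, so I'll grip it by its ends.

>>> carry_out --deltas '[{"dp":[31,-4.6,35],"roll":-1.4,"gripper":1},{"dp":[31,-4.6,70],"roll":-1.4,"gripper":1},{"dp":[31,-4.6,105],"roll":-1.4,"gripper":1},{"dp":[31,-4.6,140],"roll":-1.4,"gripper":1},{"dp":[31,-4.6,160],"roll":-1.4,"gripper":1},{"dp":[31,-4.6,168],"roll":-1.4,"gripper":1},{"dp":[31,-4.6,171],"roll":-1.4,"gripper":1},{"dp":[31,-4.6,171],"roll":-1.4,"gripper":1}]'

```text
clock: 18.08
eef_pos: [495.5, -33.6, 24.4]
eef_rot: [3.142, -0.0, -0.008]
wrist_force: [0.1, -0.0, -0.1]
finger_gap: 94.1
finger_force: 0.0
```

>>> carry_out --deltas '[{"dp":[0,0,0],"roll":0,"gripper":-1},{"dp":[0,0,0],"roll":0,"gripper":-1},{"dp":[0,0,0],"roll":0,"gripper":-1},{"dp":[0,0,0],"roll":0,"gripper":-1},{"dp":[0,0,0],"roll":0,"gripper":-1},{"dp":[0,0,0],"roll":0,"gripper":-1},{"dp":[0,0,0],"roll":0,"gripper":-1},{"dp":[0,0,0],"roll":0,"gripper":-1}]' --newtons 10

```text
clock: 18.75
eef_pos: [495.2, -33.7, 24.0]
eef_rot: [-3.142, -0.0, -0.008]
wrist_force: [0.3, -0.4, 0.2]
finger_gap: 44.1
finger_force: 0.0
```

```bash
python3 - <<'E'
from h import *
print(read_state()['finger_gap'],read_state()['eef_pos'])
im=viewer.camera('wrist'); a=cv2.resize(im[150:430,180:460],None,fx=1.5,fy=1.5)
im=viewer.camera('scene'); b=cv2.resize(im[200:305,235:340],(420,420),interpolation=2)
cv2.imwrite('pics/w6.png',np.hstack([cv2.resize(a,(380,420)),b])[...,::-1])
E
```

```text
44.082777145151695 [495.2341035  -33.69137897  24.04324516]
```

View pics/w6.png

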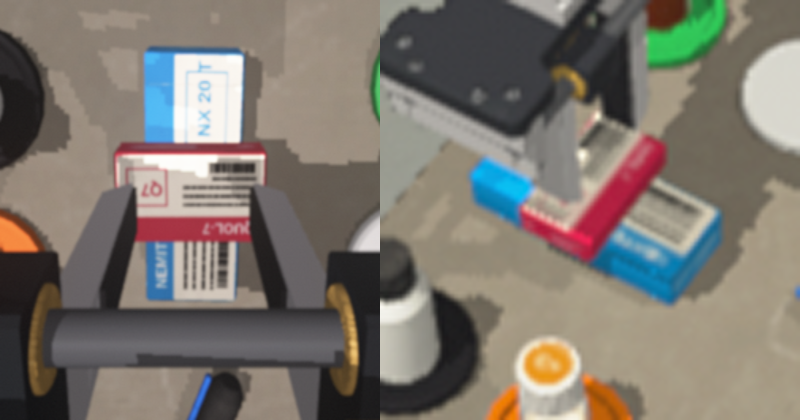

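```bash
python3 - <<'E'
from h import *
c=cam('scene')
for z in (24,37,43):
    for dx in(-8,8):
        for y in (22,31):
            p=proj(c,[495+dx,-33.7+y,z])[0]; print(z,dx,y,np.round(((p-[235,200])*4+[380,0])))
E
```

```text
24 -8 22 [581. 230.]
24 -8 31 [570. 245.]
24 8 22 [550. 215.]
24 8 31 [539. 230.]
37 -8 22 [580. 213.]
37 -8 31 [568. 228.]
37 8 22 [548. 198.]
37 8 31 [537. 212.]
43 -8 22 [579. 205.]
43 -8 31 [567. 220.]
43 8 22 [548. 189.]
43 8 31 [536. 204.]
```

The picture shows the fingers inside the carton's outline with no contact (gap 44 mm), so the gripping faces passed over its top. The carton at (190,190) has not moved. I'll open, go lower and close again gently.

>>> carry_out --deltas '[{"dp":[0,0,0],"roll":0,"gripper":0.7},{"dp":[0,0,0],"roll":0,"gripper":0.7},{"dp":[0,0,0],"roll":0,"gripper":0.7},{"dp":[0,0,0],"roll":0,"gripper":0.7},{"dp":[0,0,0],"roll":0,"gripper":0.7},{"dp":[0,0,0],"roll":0,"gripper":0.7},{"dp":[0,0,5],"roll":0,"gripper":0.7},{"dp":[0,0,5],"roll":0,"gripper":0.7}]'

```text
clock: 19.52
eef_pos: [494.8, -33.6, 18.2]
eef_rot: [-3.141, 0.001, -0.008]
wrist_force: [0.2, -0.4, 0.0]
finger_gap: 79.3
finger_force: 0.0
```

>>> carry_out --deltas '[{"dp":[0,0,0],"roll":0,"gripper":0.1},{"dp":[0,0,0],"roll":0,"gripper":0.1},{"dp":[0,0,0],"roll":0,"gripper":0.1},{"dp":[0,0,0],"roll":0,"gripper":0.1},{"dp":[0,0,0],"roll":0,"gripper":0.1}]' --newtons 5

```text
clock: 19.93
eef_pos: [495.3, -33.7, 19.1]
eef_rot: [-3.142, -0.0, -0.008]
wrist_force: [-0.4, -0.2, -0.8]
finger_gap: 52.6
finger_force: 0.0
```

>>> carry_out --deltas '[{"dp":[0,0,0],"roll":0,"gripper":0.7},{"dp":[0,0,0],"roll":0,"gripper":0.7},{"dp":[0,0,0],"roll":0,"gripper":0.7},{"dp":[0,0,0],"roll":0,"gripper":0.7},{"dp":[0,0,4],"roll":0,"gripper":0.7},{"dp":[0,0,8],"roll":0,"gripper":0.7},{"dp":[0,0,8],"roll":0,"gripper":0.7},{"dp":[0,0,8],"roll":0,"gripper":0.7}]'

```text
clock: 20.6
eef_pos: [495.0, -33.7, 10.6]
eef_rot: [-3.142, 0.001, -0.008]
wrist_force: [0.4, 0.7, 0.7]
finger_gap: 80.1
finger_force: 0.0
```

>>> carry_out --deltas '[{"dp":[0,0,0],"roll":0,"gripper":0.1},{"dp":[0,0,0],"roll":0,"gripper":0.1},{"dp":[0,0,0],"roll":0,"gripper":0.1},{"dp":[0,0,0],"roll":0,"gripper":0.1},{"dp":[0,0,0],"roll":0,"gripper":0.1}]' --newtons 5

```text
clock: 21.02
eef_pos: [495.3, -33.7, 11.1]
eef_rot: [-3.142, -0.0, -0.008]
wrist_force: [0.7, 0.4, 0.8]
finger_gap: 61.5
finger_force: 5.0
```

Contact came at TCP z 11 (gap 61.5 mm, the 63 mm carton), so the finger ends lie about 20 mm above the reported TCP. I'll regrip 8 mm deeper.

>>> carry_out --deltas '[{"dp":[0,0,0],"roll":0,"gripper":0.6},{"dp":[0,0,0],"roll":0,"gripper":0.6},{"dp":[0,0,0],"roll":0,"gripper":0.6},{"dp":[0,0,4],"roll":0,"gripper":0.6},{"dp":[0,0,8],"roll":0,"gripper":0.6},{"dp":[0,0,8],"roll":0,"gripper":0.6},{"dp":[0,0,8],"roll":0,"gripper":0.6}]'

```text
clock: 21.6
eef_pos: [495.0, -33.7, 2.6]
eef_rot: [-3.142, 0.001, -0.008]
wrist_force: [-0.2, -0.0, -0.4]
finger_gap: 75.3
finger_force: 0.0
```

>>> carry_out --deltas '[{"dp":[0,0,0],"roll":0,"gripper":0.1},{"dp":[0,0,0],"roll":0,"gripper":0.1},{"dp":[0,0,0],"roll":0,"gripper":0.1},{"dp":[0,0,0],"roll":0,"gripper":0.1},{"dp":[0,0,0],"roll":0,"gripper":0.1}]' --newtons 12

```text
clock: 22.02
eef_pos: [495.3, -33.7, 3.1]
eef_rot: [3.142, -0.0, -0.008]
wrist_force: [0.8, -0.2, -0.4]
finger_gap: 62.0
finger_force: 12.0
```

>>> carry_out --deltas '[{"dp":[0,0,-10],"roll":0,"gripper":0.1},{"dp":[0,0,-35],"roll":0,"gripper":0.1},{"dp":[0,10,-60],"roll":-7,"gripper":0.1},{"dp":[-2,35,-60],"roll":-14,"gripper":0.1},{"dp":[-4,65,-60],"roll":-21,"gripper":0.1},{"dp":[-5,95,-60],"roll":-28,"gripper":0.1},{"dp":[-7,125,-60],"roll":-35,"gripper":0.1},{"dp":[-9,155,-60],"roll":-42,"gripper":0.1},{"dp":[-10,185,-60],"roll":-49,"gripper":0.1},{"dp":[-11,207,-60],"roll":-56,"gripper":0.1},{"dp":[-11.3,217,-60],"roll":-60,"gripper":0.1},{"dp":[-11.3,217,-60],"roll":-60,"gripper":0.1}]'

```text
clock: 23.02
eef_pos: [481.8, -252.5, 63.6]
eef_rot: [3.141, 0.0, 1.04]
wrist_force: [-0.2, -0.8, -0.0]
finger_gap: 61.7
finger_force: 12.0
```

>>> carry_out --deltas '[{"dp":[0,0,0],"roll":-7,"gripper":0.1},{"dp":[0,0,0],"roll":-14,"gripper":0.1},{"dp":[0,0,0],"roll":-21,"gripper":0.1},{"dp":[0,0,0],"roll":-28,"gripper":0.1},{"dp":[0,0,0],"roll":-35,"gripper":0.1},{"dp":[0,0,0],"roll":-41.9,"gripper":0.1},{"dp":[0,0,0],"roll":-41.9,"gripper":0.1},{"dp":[0,0,0],"roll":-41.9,"gripper":0.1},{"dp":[0,0,0],"roll":-41.9,"gripper":0.1}]'

```text
clock: 23.77
eef_pos: [482.2, -250.1, 63.3]
eef_rot: [3.141, 0.0, 1.765]
wrist_force: [-1.3, 0.5, -0.0]
finger_gap: 61.8
finger_force: 12.0
```

```bash
python3 - <<'E'
from h import *
s=read_state(); im=viewer.camera('wrist'); c=cam('wrist',s); print(s['eef_pos'],s['eef_rot'],s['finger_gap'],s['joints'][5])
cv2.imwrite('pics/w7.png',im[...,::-1])
for n,z in dict(carton_red_mid=97,mat_red=3).items():
    for d in models.cut_out('wrist',n)[:3]: print(n,round(d['p'],2),np.round(d['box']),plane_rect(c,d['region'],z))
E
```

```text
[ 482.21163114 -250.11637764   63.27322023] [3.14144565e+00 2.29382761e-05 1.76520954e+00] 61.81763067208705 -0.7404148749611735
carton_red_mid 0.94 [258. 255. 384. 330.] [ 481.5 -250.3   62.5   40.7   11.1]
carton_red_mid 0.6 [108.   0. 181.  58.] [ 383.9 -143.5   27.6   18.3  -48.5]
mat_red 0.89 [259. 206. 384. 257.] [ 479.2 -239.9   91.7   38.7   11.1]
```

View pics/w7.png

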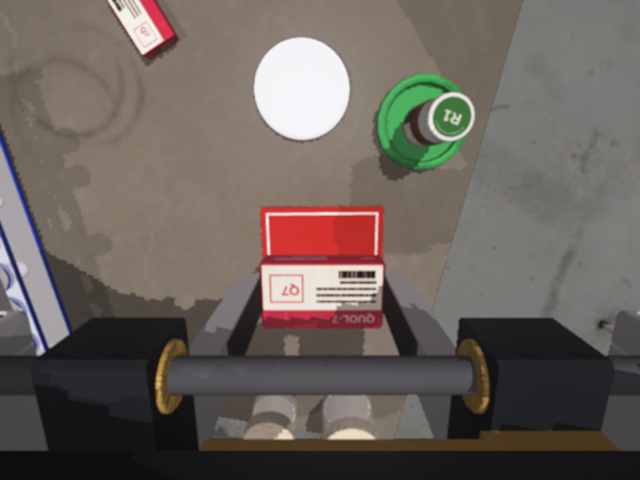

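The view shows the red carton level in the gripper at (322,292), parallel to the red mat and centred over it to about 1 mm. I'm lowering it.

>>> carry_out --deltas '[{"dp":[0,0,25],"roll":0,"gripper":0.1},{"dp":[0,0,50],"roll":0,"gripper":0.1},{"dp":[0,0,65],"roll":0,"gripper":0.1},{"dp":[0,0,71],"roll":0,"gripper":0.1},{"dp":[0,0,74],"roll":0,"gripper":0.1},{"dp":[0,0,76],"roll":0,"gripper":0.1},{"dp":[0,0,77],"roll":0,"gripper":0.1},{"dp":[0,0,77],"roll":0,"gripper":0.1}]'

```text
clock: 24.58
eef_pos: [482.5, -250.8, -13.3]
eef_rot: [3.141, 0.001, 1.77]
wrist_force: [0.2, -0.3, 0.5]
finger_gap: 61.8
finger_force: 12.0
```

>>> carry_out --deltas '[{"dp":[0,0,0.6],"roll":0,"gripper":0.1},{"dp":[0,0,1.2],"roll":0,"gripper":0.1},{"dp":[0,0,1.2],"roll":0,"gripper":0.1}]'

```text
clock: 24.83
eef_pos: [482.2, -250.6, -14.9]
eef_rot: [3.141, 0.0, 1.77]
wrist_force: [-0.5, -0.5, -1.6]
finger_gap: 61.6
finger_force: 12.0
```

>>> carry_out --deltas '[{"dp":[0,0,0.5],"roll":0,"gripper":0.1},{"dp":[0,0,1],"roll":0,"gripper":0.1},{"dp":[0,0,1],"roll":0,"gripper":0.1}]'

```text
clock: 25.08
eef_pos: [482.2, -250.6, -15.9]
eef_rot: [3.141, 0.0, 1.77]
wrist_force: [-0.7, 0.8, 3.9]
finger_gap: 61.9
finger_force: 12.0
```

>>> carry_out --deltas '[{"dp":[0,0,0],"roll":0,"gripper":0.4},{"dp":[0,0,0],"roll":0,"gripper":0.5},{"dp":[0,0,0],"roll":0,"gripper":0.6},{"dp":[0,0,0],"roll":0,"gripper":0.6},{"dp":[0,0,-20],"roll":0,"gripper":0.6},{"dp":[0,0,-50],"roll":0,"gripper":0.6},{"dp":[0,0,-90],"roll":0,"gripper":0.6},{"dp":[0,0,-130],"roll":0,"gripper":0.6},{"dp":[0,0,-170],"roll":0,"gripper":0.6},{"dp":[0,0,-180],"roll":0,"gripper":0.6},{"dp":[0,0,-180],"roll":0,"gripper":0.6}]'

```text
clock: 26.0
eef_pos: [483.3, -251.3, 167.1]
eef_rot: [3.137, 0.004, 1.77]
wrist_force: [-0.4, 0.6, 0.7]
finger_gap: 74.8
finger_force: 0.0
```

```bash
python3 cart.py pics/w8.png 18
```

```text
[ 483.26526618 -251.26621526  167.06862767] 1.770129030461808 -0.7460513736543574
carton_red_mid 0.95 [289. 207. 351. 242.] [ 481.5 -251.7   62.7   37.8   11.3]
carton_red_mid 0.81 [169.  24. 220.  83.] [ 340.6 -122.5   46.5   26.6  -50. ]
carton_blue_mid 0.61 [321.   0. 444.  32.] [497.8 -61.5 104.6  23.   11.4]
mat_blue 0.61 [360.  94. 427. 163.] [ 532.9 -149.7   63.6   63.3   -4.1]
```

View pics/w8.png

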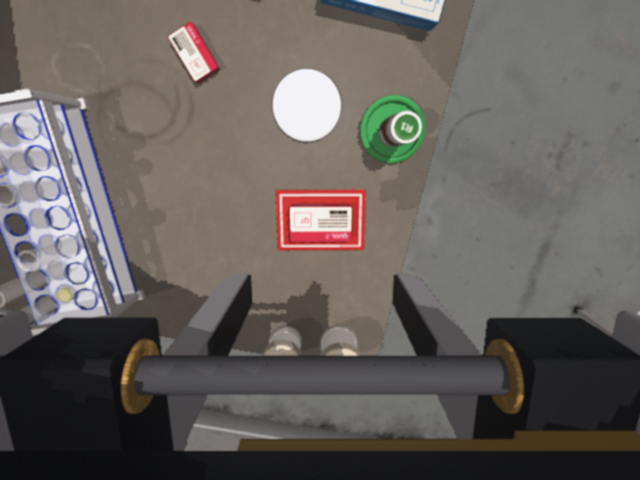

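The red carton lies flat, centred and aligned on the red mat; the carton is at (320,224) within the mat's (276–366, 190–249). Next is the blue carton.

>>> carry_out --deltas '[{"dp":[20,3,-20],"roll":7,"gripper":0.5},{"dp":[50,7,-40],"roll":14,"gripper":0.5},{"dp":[85,12,-40],"roll":21,"gripper":0.5},{"dp":[120,17,-40],"roll":28,"gripper":0.5},{"dp":[155,22,-40],"roll":35,"gripper":0.5},{"dp":[190,27,-40],"roll":42,"gripper":0.5},{"dp":[207,30,-40],"roll":49,"gripper":0.5},{"dp":[213,31,-40],"roll":56,"gripper":0.5},{"dp":[213,31,-40],"roll":63,"gripper":0.5},{"dp":[213,31,-40],"roll":70,"gripper":0.5},{"dp":[213,31,-40],"roll":73.4,"gripper":0.5},{"dp":[213,31,-40],"roll":73.4,"gripper":0.5}]'

```text
clock: 27.3
eef_pos: [470.1, -35.5, 202.9]
eef_rot: [-3.141, 0.001, 0.486]
wrist_force: [-0.7, 0.1, -0.2]
finger_gap: 70.6
finger_force: 0.0
```

>>> carry_out --deltas '[{"dp":[0,0,0],"roll":7,"gripper":0.5},{"dp":[0,0,0],"roll":14,"gripper":0.5},{"dp":[0,0,0],"roll":21,"gripper":0.5},{"dp":[0,0,0],"roll":28,"gripper":0.5},{"dp":[0,0,0],"roll":30,"gripper":0.5},{"dp":[0,0,0],"roll":30,"gripper":0.5},{"dp":[0,0,0],"roll":30,"gripper":0.5},{"dp":[0,0,0],"roll":30,"gripper":0.5}]'

```text
clock: 27.97
eef_pos: [470.3, -35.7, 203.5]
eef_rot: [-3.141, 0.0, -0.032]
wrist_force: [-0.5, 0.3, 0.1]
finger_gap: 71.0
finger_force: 0.0
```

```bash
python3 cart.py pics/w9.png 18
```

```text
[470.25166694 -35.66022113 203.53329021] -0.03173539112605894 1.4491089503974321
carton_red_mid 0.96 [375. 309. 400. 340.] [ 337.2 -110.9   30.2   27.4   41.5]
carton_red_mid 0.92 [494. 166. 537. 229.] [ 482.1 -248.2   66.5   43.5   12.3]
carton_red_mid 0.49 [394. 126. 452. 188.] [ 532.4 -143.4   61.8   58.9   -3.2]
carton_blue_mid 0.63 [298. 144. 344. 246.] [495.6 -34.7 106.   43.9  -1.9]
carton_blue_mid 0.52 [203. 213. 261. 264.] [452.   64.1  60.2  57.6  41.2]
mat_red 0.62 [473. 155. 544. 242.] [ 481.7 -251.3   93.9   65.8   12.1]
mat_blue 0.91 [ 94. 144. 178. 267.] [486.1 170.9 133.7  72.2   2.7]
mat_blue 0.68 [197. 139. 258. 198.] [528.2  63.2  64.   58.7  12. ]
dish_orange 0.61 [204. 211. 256. 263.] [448.8  67.7  62.4  60.   39.6]
```

View pics/w9.png

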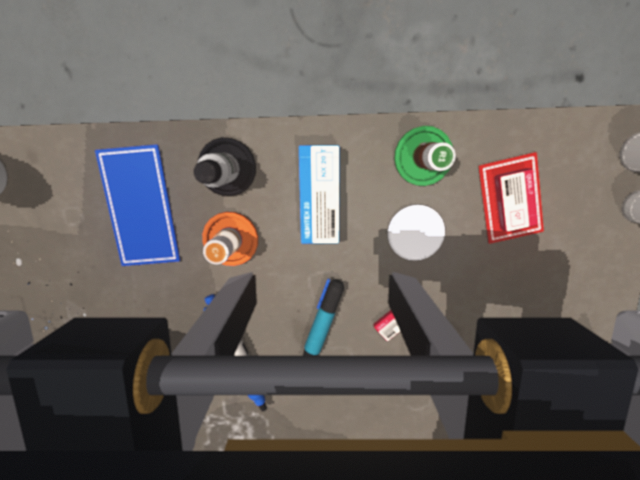

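The red carton on its mat is at (514,198). The blue carton stands alone at (320,194), at 495.6, -34.7 mm and -1.9°. The blue mat is at (138,206), at +2.9°. I'm picking the blue carton up.

>>> carry_out --deltas '[{"dp":[25,-1.8,35],"roll":0,"gripper":0.5},{"dp":[25,-1.8,70],"roll":0,"gripper":0.5},{"dp":[25,-1.8,105],"roll":0,"gripper":0.5},{"dp":[25,-1.8,140],"roll":0,"gripper":0.5},{"dp":[25,-1.8,170],"roll":0,"gripper":0.5},{"dp":[25,-1.8,195],"roll":0,"gripper":0.5},{"dp":[25,-1.8,210],"roll":0,"gripper":0.5},{"dp":[25,-1.8,216],"roll":0,"gripper":0.5},{"dp":[25,-1.8,216],"roll":0,"gripper":0.5},{"dp":[25,-1.8,216],"roll":0,"gripper":-0.2},{"dp":[25,-1.8,216],"roll":0,"gripper":-0.2},{"dp":[25,-1.8,216],"roll":0,"gripper":-0.2}]'

```text
clock: 29.27
eef_pos: [496.1, -34.8, -11.0]
eef_rot: [3.141, -0.002, -0.035]
wrist_force: [0.8, -0.7, 0.0]
finger_gap: 53.9
finger_force: 0.0
```

>>> carry_out --deltas '[{"dp":[0,0,0],"roll":0,"gripper":-0.3},{"dp":[0,0,0],"roll":0,"gripper":-0.3},{"dp":[0,0,0],"roll":0,"gripper":-0.3},{"dp":[0,0,0],"roll":0,"gripper":-0.3}]'

```text
clock: 29.6
eef_pos: [495.7, -34.7, -11.6]
eef_rot: [3.142, -0.001, -0.035]
wrist_force: [-0.3, 0.2, 7.6]
finger_gap: 42.0
finger_force: 12.0
```

>>> carry_out --deltas '[{"dp":[0,0,-15],"roll":0,"gripper":-0.3},{"dp":[0,0,-45],"roll":0,"gripper":-0.3},{"dp":[0,0,-80],"roll":0,"gripper":-0.3},{"dp":[0,0,-105],"roll":0,"gripper":-0.3},{"dp":[0,0,-110],"roll":0,"gripper":-0.3},{"dp":[-2,-25,-110],"roll":-1,"gripper":-0.3},{"dp":[-5,-60,-110],"roll":-2,"gripper":-0.3},{"dp":[-8,-95,-110],"roll":-3,"gripper":-0.3},{"dp":[-11,-130,-110],"roll":-4,"gripper":-0.3},{"dp":[-14,-165,-110],"roll":-4.8,"gripper":-0.3},{"dp":[-16,-193,-110],"roll":-4.8,"gripper":-0.3},{"dp":[-17,-205.6,-110],"roll":-4.8,"gripper":-0.3}]'

```text
clock: 30.6
eef_pos: [484.7, 174.1, 97.1]
eef_rot: [-3.141, 0.001, 0.051]
wrist_force: [-0.6, -0.8, 0.1]
finger_gap: 41.8
finger_force: 12.0
```

>>> carry_out --deltas '[{"dp":[0,0,0],"roll":0,"gripper":-0.3},{"dp":[0,0,0],"roll":0,"gripper":-0.3},{"dp":[0,0,0],"roll":0,"gripper":-0.3}]'

```text
clock: 30.85
eef_pos: [485.5, 170.1, 97.5]
eef_rot: [3.141, 0.001, 0.048]
wrist_force: [-0.4, -0.9, -0.0]
finger_gap: 42.2
finger_force: 12.0
```

```bash
python3 - <<'E'
from h import *
s=read_state(); im=viewer.camera('wrist'); c=cam('wrist',s); print(s['eef_pos'],s['eef_rot'],s['finger_gap'])
cv2.imwrite('pics/w10.png',im[...,::-1])
for n,z in dict(carton_blue_mid=132,mat_blue=3).items():
    for d in models.cut_out('wrist',n)[:2]: print(n,round(d['p'],2),np.round(d['box']),plane_rect(c,d['region'],z))
E
```

```text
[485.49471592 170.13574803  97.47167351] [3.14122864e+00 5.81683318e-04 4.83749921e-02] 42.2232251475706
carton_blue_mid 0.62 [276. 188. 367. 358.] [496.1 169.5  88.3  42.5   2.8]
mat_blue 0.67 [277. 153. 360. 192.] [539.3 174.4  69.2  26.5 -87.3]
```

View pics/w10.png

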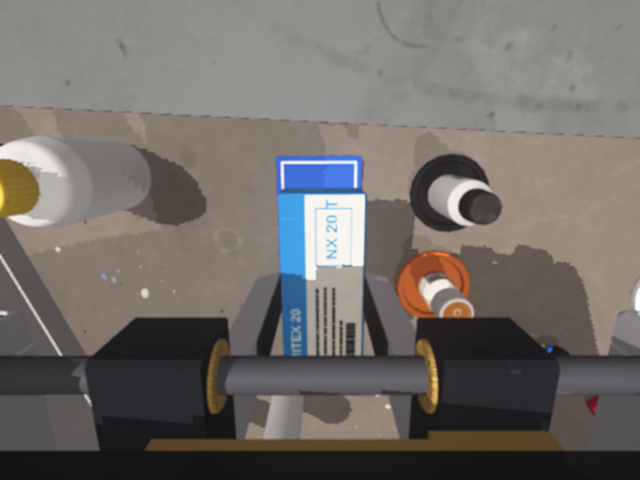

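The carton at (322,275) is level over the blue mat and parallel to it, about 1 mm low in y. I'm correcting that and lowering it; the bottle and the orange vial stand clear.

>>> carry_out --deltas '[{"dp":[0,-1,30],"roll":0,"gripper":-0.3},{"dp":[0,-1,60],"roll":0,"gripper":-0.3},{"dp":[0,-1,85],"roll":0,"gripper":-0.3},{"dp":[0,-1,97],"roll":0,"gripper":-0.3},{"dp":[0,-1,102],"roll":0,"gripper":-0.3},{"dp":[0,-1,105],"roll":0,"gripper":-0.3},{"dp":[0,-1,105],"roll":0,"gripper":-0.3},{"dp":[0,-1,105],"roll":0,"gripper":-0.3}]'

```text
clock: 31.67
eef_pos: [486.1, 172.3, -6.3]
eef_rot: [-3.141, -0.001, 0.049]
wrist_force: [0.8, -0.0, -0.1]
finger_gap: 41.9
finger_force: 12.0
```

>>> carry_out --deltas '[{"dp":[0,0,0.5],"roll":0,"gripper":-0.3},{"dp":[0,0,1],"roll":0,"gripper":-0.3},{"dp":[0,0,1],"roll":0,"gripper":-0.3}]'

```text
clock: 31.92
eef_pos: [485.7, 172.4, -7.8]
eef_rot: [-3.141, -0.001, 0.049]
wrist_force: [-0.1, -0.8, 0.3]
finger_gap: 41.8
finger_force: 12.0
```

>>> carry_out --deltas '[{"dp":[0,0.8,0],"roll":0,"gripper":-0.3},{"dp":[0,0.8,0.4],"roll":0,"gripper":-0.3},{"dp":[0,0.8,0.9],"roll":0,"gripper":-0.3},{"dp":[0,0.8,0.9],"roll":0,"gripper":-0.3}]'

```text
clock: 32.25
eef_pos: [485.6, 171.5, -8.6]
eef_rot: [3.142, -0.0, 0.049]
wrist_force: [-3.5, -1.0, 7.3]
finger_gap: 41.8
finger_force: 12.0
```

>>> carry_out --deltas '[{"dp":[0,0,0],"roll":0,"gripper":0},{"dp":[0,0,0],"roll":0,"gripper":0.1},{"dp":[0,0,0],"roll":0,"gripper":0.2},{"dp":[0,0,0],"roll":0,"gripper":0.2},{"dp":[0,0,-20],"roll":0,"gripper":0.2},{"dp":[0,0,-50],"roll":0,"gripper":0.2},{"dp":[0,0,-90],"roll":0,"gripper":0.2},{"dp":[-15,0,-130],"roll":0,"gripper":0.2},{"dp":[-30,0,-170],"roll":0,"gripper":0.2},{"dp":[-30,0,-200],"roll":0,"gripper":0.2},{"dp":[-30,0,-200],"roll":0,"gripper":0.2},{"dp":[-30,0,-200],"roll":0,"gripper":0.2}]'

```text
clock: 33.25
eef_pos: [456.0, 170.3, 192.3]
eef_rot: [-3.141, -0.003, 0.049]
wrist_force: [-0.4, -0.4, -0.9]
finger_gap: 56.0
finger_force: 0.0
```

```bash
python3 cart.py pics/w11.png 18; python3 - <<'E'
from h import *
viewer.camera('top'); c=cam('top')
for n,z in dict(carton_blue_mid=25,mat_blue=3,carton_red_mid=18,mat_red=3).items():
    for d in models.cut_out('top',n)[:2]: print(n,round(d['p'],2),np.round(d['box']),plane_rect(c,d['region'],z))
E
```

```text
[456.0447506  170.2874216  192.27446838] 0.04939593699997258 1.803529083716437
carton_red_mid 0.93 [549. 310. 581. 336.] [ 348.4 -117.1   35.1   25.8   50.3]
carton_blue_mid 0.81 [301. 139. 344. 243.] [484.2 170.3 106.8  42.8   3.1]
mat_blue 0.78 [287. 126. 354. 252.] [486.  171.8 134.4  71.8   2.9]
dish_orange 0.72 [384. 204. 437. 260.] [449.1  73.4  61.8  57.  -39.2]
carton_blue_mid 0.81 [206. 227. 235. 252.] [452.3 168.2  47.4  46.8   0.6]
mat_blue 0.58 [207. 194. 244. 257.] [452.8 170.2  69.8  68.8 -87. ]
carton_red_mid 0.82 [423. 202. 447. 237.] [ 480.6 -249.5   64.6   41.6   11.1]
carton_red_mid 0.68 [362. 285. 383. 308.] [ 335.9 -118.5   42.4   26.9  -46.4]
mat_red 0.88 [412. 202. 458. 250.] [ 481.7 -250.4   92.5   64.6   12.1]
mat_red 0.67 [259. 226. 291. 260.] [446.9  71.5  64.4  60.5  62.5]
```

View pics/w11.png

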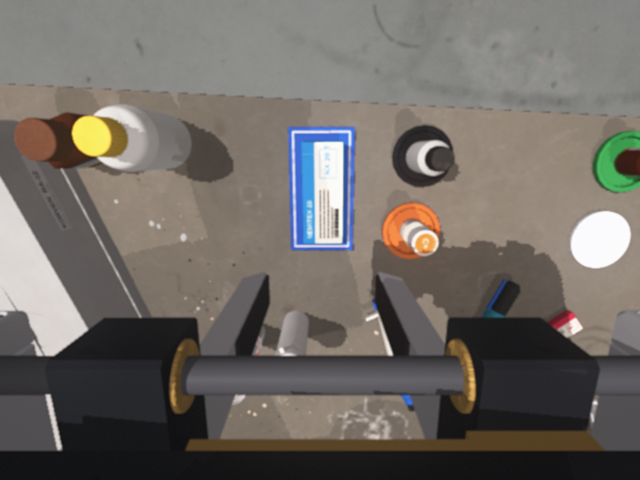

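The blue carton lies flat, centred within about 2 mm and aligned on the blue mat at (322,190). The bottle at (425,158) and orange vial at (415,232) stand in their dishes, and the gripper is clear of everything.

```bash
python3 -c "
from cell import manip; print(manip.sign_off())"
```

```text
the job is handed in; nothing more can be done
None
```

I handed the job in at about 33 s: the bottle and both vials are upright in the dishes of their cap colours, and the red and blue cartons lie flat on their own mats, centred to about 2 mm.

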